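# Bring the purple sample round on the carousel and lay it in the reading rest

## Robot

A 6-joint arm with a two-finger parallel gripper is mounted at the origin on a cart in front of the work surface, level with it; the furniture and walls round the work are solid. World frame = base frame: x ahead of the robot, y to its left, z up, the work surface at z = 0. Lengths are in mm, angles in degrees, forces in N, time in s.
With the tool pointing down it reaches from about 350 to 850 mm from the base axis. Payload 8.1 kg.
Tool frame: the origin (TCP) lies at the very end of the fingers, on their centre line; the grasp point (between the pads) lies 19 mm behind it; z points along the fingers, y is the line along which they close (so a half turn about z gives the same grasp; the last joint's range is limited). The gripper opens to 85 mm and grips with 20 to 120 N. Pads are 22 mm wide; open, the fingers measure 114 mm over their backs; the gripper's body (76 mm by 85 mm) begins 54 mm behind the grasp point. The pads swing forward as they close: fully open they stand 13 mm farther back than shut.
Start: joints at [-76.685, 7.471, 85.268, -0, 87.261, -4.893], TCP at [187.507, -569.953, 231.292] pointing down, gripper open.
Joint ranges: [-169.43, 169.43], [-51.17, 129.36], [1.28, 143.12], [-76.62, 256.62], [0, 156.53], [-152.29, 152.29]. Speed limits (degrees/s): [136.94, 136.94, 159.86, 180, 180, 180].

## Interface

Orientations are given as [roll, pitch, yaw] about the fixed x, y, z axes, in that order (R = Rz(yaw) Ry(pitch) Rx(roll)).
In Python, from bench import r gives the robot as it stands.
- The arm moves only by the tool send_rows, never from a script. Its argument "increments" is a list of rows, each a list of 6 numbers: the shift along the tool's x, y, z in mm, then the turn, a rotation vector about the tool's x, y, z in rad. A call has 1 to 5 rows; each row shifts and turns the commanded pose from where the row before left it, along the tool's axes as they then stand; what a row does not reach is not made up. A row lasts 1/8 s, in which the tool goes at most 62.5 mm and 10.7 degrees, less where a joint would pass 70% of its speed; a pose out of reach is approached as far as the arm can. A call is refused whole if a number of a shift passes 62.5 or a number of a turn 0.188, either way. A call with a gripper value outside its range is refused whole. "grip" is the closure, from -1 (fully open) to 1 (shut), set as the call begins (left out, the last holds). The fingers move at their own pace and stop on an object; "grip_force" is the grip in N (left out, the last holds). Time passes only in rows, so rows that do not move let the fingers close. It gives the time, the measured TCP pose, the force, the opening and the grip force at its end, in the units of the state.
- r.sense(): the state, without advancing time (a new reading comes with each control period).
- r.snapshot(name): name is "scene" or "top"; returns a dict with "img" (420x560x3 uint8, blue, green, red), "z_map" (420x560 float32, mm along the optical axis (not along the pixel's ray), 0 where there is no reading), "fx", "fy", "cx", "cy" (pixels), "D" ([k1, k2, p1, p2, k3] as OpenCV has them; the pictures are not rectified), "view" (4x4, takes a point from world to camera coordinates). Camera axes: x right, y down, z forward; pixel columns grow to the right and rows downward; lengths in mm; the calibration is good to about 2 mm. A picture is of the moment at which its call begins.
- r.hand_in(): hands the job in; it is judged then, once.
The state is a dict: "time": time; "joint_pos": joint angles; "qd": joint speeds; "joint_efforts": joint torques, N m; "tool_pos": TCP position; "tcp_rot": TCP orientation; "ft_force": force on the tool from outside, world axes, zero at the start; "wrist_torque": the same for the moment, N m; "finger_gap": finger opening in mm; "grip_force": force on a finger pad.
Only numpy, scipy, OpenCV 4.12 (cv2) and the standard library are available. Lean on these libraries where they do the work, as an engineer would, in place of code of your own. Each camera call takes 0.05 s, during which the arm holds its last target. There are 200 camera calls.

## Task

Turn the covered tube carousel by the bar knob on its top until the purple-capped tube faces the red mark at the front, then take that tube out from under the edge of the clear cover and lay it in the grooved tube rest with its cap at the red end, without dropping it. Do not knock against the carousel's stand or cover, leave the two lime-capped tubes in their pockets, and leave the timer and the marker pen on the bench alone.

Things in the scene. Friction and masses are not known exactly. Their poses are not given: they have to be found in the camera images.
- carousel_stand: Fixed carousel stand: grey round foot of radius 105 mm, 20 mm high, a red mark on the worktop at its front (x = -117 mm), and a clear cover on four posts of radius 5 mm at x = -70 and +95, y = -138 and +138 mm. Origin on the worktop on the carousel's vertical axis; its -x axis points to the front, roughly to the robot.
- rotor: Turning part, origin and vertical axis as the stand's; turns either way against about 0.06 N m of friction and stays where left. Blue disc, radius 125 mm, top at z = 30 mm. Four radial pockets, middles at radius 85 mm: the tube to fetch lies in the pocket at -x of this frame, lime-capped tubes in those at -y and +x; +y is empty.
- knob_bar (a point): Grip point of the black bar knob above the cover, on the turning axis, 211 mm high. The bar lies along the rotor's x axis, 70 mm long, 16 mm wide, z = 194 to 224 mm; under it are a round flange of radius 22 mm (z = 189 to 195 mm) and a brass ring on the cover's top (179 mm).
- sample_pocket (a point): Middle of the rotor's -x pocket, 85 mm from the axis, 80 mm high; turns with the rotor. A pocket is two white saddles 10 mm wide, 60 mm apart along the radius (floors at z = 62 mm, flared cheeks 15 mm high), 50 mm free between them for fingers down to the disc. The tube can leave the front in one straight line, outward and up, 36 to 45 degrees from vertical.
- front_station (a point): Point on the fixed stand where the middle of a pocket is when it faces the front exactly: x = -85 mm of the stand, 80 mm above the worktop.
- sample_tube: Tube to fetch: 50 ml screw-cap tube, purple cap, cream content in its tip, 114 mm long, cap 33 mm and body 29 mm in diameter, 15 to 31 g, lying. Origin under its middle, 16.5 mm below its centre line; +y points to the cap, z up to within 0.1 rad at the start. In the carousel its cap points outward. Grip it across its middle.
- sample_mid (a point): Middle of the purple-capped tube on its centre line, about 77 mm above the worktop in the carousel.
- sample_cap (a point): Point on the centre line inside the purple cap, 50 mm from the tube's middle.
- lime_tube_1: Lime-capped 50 ml tube of the same size with cream content, in the rotor's -y pocket, to be left there.
- lime_tube_2: Lime-capped empty 50 ml tube of the same size, in the rotor's +x pocket, to be left there.
- tube_rest: Fixed tube rest: aluminium plate 130 x 70 x 8 mm, origin under its middle; two white saddles 10 mm wide at x = -30 and +30 mm, floors at z = 34 mm, flared cheeks 15 mm high, 50 mm free between them for fingers. A red bar across the -x end (x = -58 mm, top at z = 15 mm) marks the cap end. The tube lies along x with its cap to -x.
- rest_mid (a point): Where the middle of the tube's centre line comes when it lies well in the rest, 50 mm above the worktop; its axes are those of the rest.
- bench_timer: White bench timer 66 x 66 x 20 mm, a bystander, loose on the worktop. Origin under its middle.
- blue_marker: Blue marker pen, 133 mm long, 13 mm thick, a bystander, loose on the worktop. Origin under its middle.
- cover_edge (a point): Middle of the front edge of the flat clear cover, underside: stand x = -83 mm, 171 mm high. The cover is 6 mm thick (top at 179 mm), reaches back to x = +110 mm and over y = -150 to +150 mm. A front tube's grip point is only 2 mm outside this edge and 93 mm lower: a tool pointing straight down would strike the cover, so lean its upper end 35 to 45 degrees to the front (stand -x).
Mind the look-alikes: they are no part of the job. What is shaped like the tube_rest but turquoise is not meant.

How it is judged:
By the outcome, as a careful person would: the job done as asked, in the order asked, and still so for the second after the job is handed in, with the robot touching nothing.
It also fails if it takes over 72 s, if anything falls off the work surface, if the arm or the gripper's body presses on something with over 40 N, if the wrist force passes 120 N, or if a joint passes its speed limit or range.

## Working session

There is one attempt and no reset: what is moved stays moved. The work goes in short steps, Python scripts to look and compute and a tool call to move; the robot and the scene stay as the last step left them, time stands still between calls to the robot, and variables do not carry over. Pictures are saved under pics/ and viewed, at most 10 in all, crops included, and the job is handed in when it is done.

Besides the shell and the picture viewer there is one more tool, called after ">>>" as name([rows], argument=value, ...), one row to a line, values as JSON. send_rows: Moves the arm, as the interface text tells. Its arguments: {"type":"object","properties":{"increments":{"type":"array"},"grip":{"type":"number"},"grip_force":{"type":"number"}},"required":["increments"]}

```bash
ls; mkdir -p pics
python3 - <<'E'
from bench import r
import cv2,numpy as np
for n in("scene","top"):
    s=r.snapshot(n); cv2.imwrite(f"pics/{n}0.png",s["img"]); print(n,s["fx"],s["fy"],s["cx"],s["cy"],s["D"]); print(np.round(s["view"],3).tolist())
    np.savez(f"{n}0.npz",**{k:np.array(v) for k,v in s.items()})
print(r.sense())
E
```

```text
pics
scene 465.9895981033371 465.9895981033371 272.5338218363617 209.99915061873892 [0.0246655 0.        0.        0.        0.       ]
[[-0.461, -0.887, 0.017, 243.69], [-0.603, 0.299, -0.739, 381.86], [0.651, -0.351, -0.673, 1124.185], [0.0, 0.0, 0.0, 1.0]]
top 510.2990842789468 510.2990842789468 279.08097598278226 212.00085368986294 [-0.1397434  0.         0.         0.         0.       ]
[[-0.025, -1.0, -0.012, 51.407], [-0.994, 0.026, -0.105, 466.683], [0.105, 0.01, -0.994, 1630.976], [0.0, 0.0, 0.0, 1.0]]
{'time': 0.1, 'joint_pos': array([-7.66838368e+01,  7.51087541e+00,  8.53251513e+01, -4.85723958e-04,
        8.72604205e+01, -4.89326390e+00]), 'qd': array([ 0.099905  , -0.00278253, -0.0882806 , -0.02161697,  0.01638859,
       -0.02503657]), 'joint_efforts': array([ 5.60078443e-04, -5.70955217e+01, -5.01941442e+01, -2.85224569e-04,
        8.16633197e-03,  6.78800461e-05]), 'tool_pos': array([ 187.39471734, -569.45585409,  230.32809869]), 'tcp_rot': array([-1.79903863e+02, -7.74356191e-03,  1.82094443e+01]), 'ft_force': array([-0.05943722, -0.0877961 ,  0.24334554]), 'wrist_torque': array([ 0.0047358 ,  0.02427104, -0.01268901]), 'grip_force': 0.0, 'finger_gap': 85.28709113589255}
```

View pics/scene0.png

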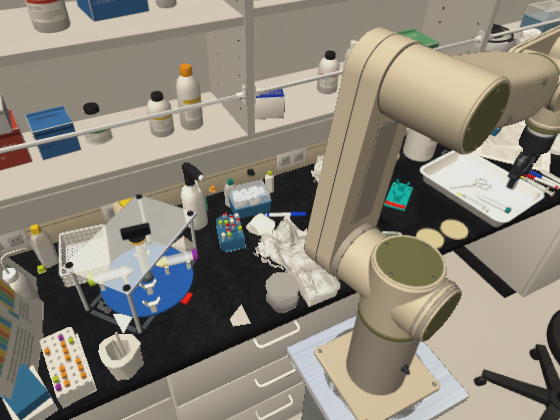

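View pics/top0.png

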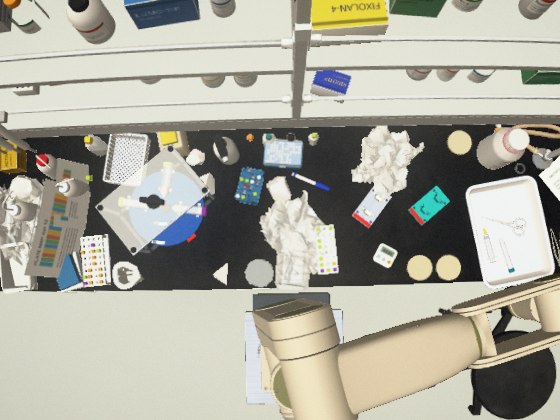

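The scene view shows the carousel at left (~(140,260)), with its red mark at (187,298). In the top view the carousel is at (160,205), the red mark at (192,238), the grey rest at (372,206), its turquoise look-alike at (428,204), the timer at (385,255) and the pen at (310,181). I'll enlarge the carousel and the rest.

Run:
```python
import cv2,numpy as np
t=cv2.imread("pics/top0.png"); s=cv2.imread("pics/scene0.png")
a=cv2.resize(t[140:265,85:225],None,fx=4,fy=4,interpolation=2)[:, :]
b=cv2.resize(t[170:240,340:400],None,fx=4,fy=4,interpolation=2)
o=np.zeros((500,800,3),np.uint8);o[:500,:560]=a;o[:280,560:800]=b
cv2.imwrite("pics/crop1.png",o)
cv2.imwrite("pics/crop2.png",cv2.resize(s[185:335,50:220],None,fx=4,fy=4,interpolation=2))
```

```text
(no output)
```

View pics/crop1.png

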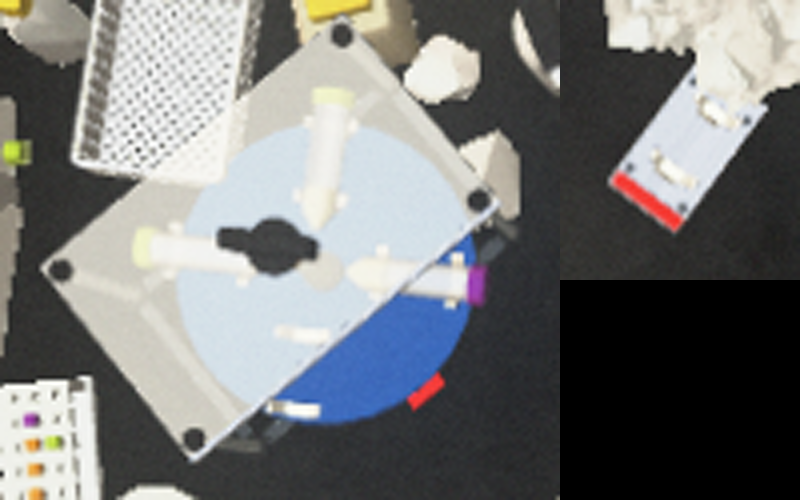

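View pics/crop2.png

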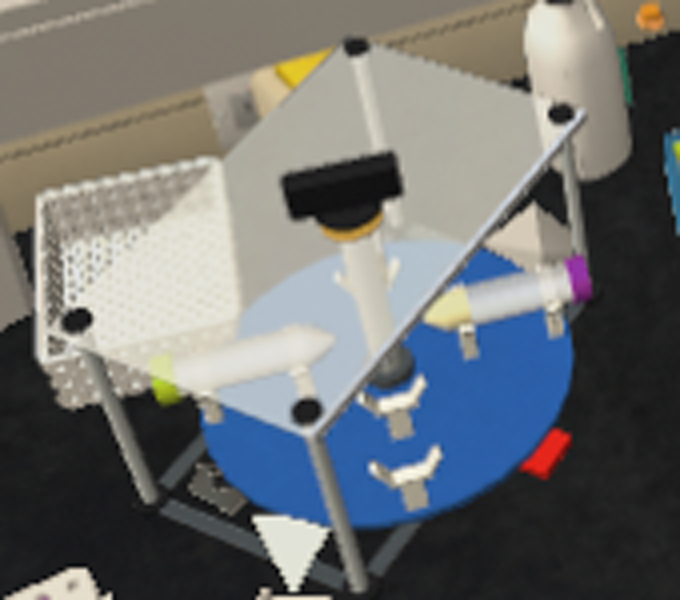

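The crops show the post caps at top-view pixels (204.5,190.2), (133.8,249.8), (100,207.5) and (170.5,148.8), the purple cap at (204,211), and the rest with its red bar at lower left (near (372,206)). Paper touches or covers the rest's far end.

```bash
cat > h.py <<'E'
import cv2,numpy as np
def load(n): return dict(np.load(n+".npz",allow_pickle=True))
def ray(s,uv):
    K=np.array([[s["fx"],0,s["cx"]],[0,s["fy"],s["cy"]],[0,0,1]],float)
    p=cv2.undistortPoints(np.array([[uv]],float),K,np.array(s["D"],float))[0,0]
    V=np.array(s["view"]);R=V[:3,:3];return -R.T@V[:3,3],R.T@np.array([p[0],p[1],1])
def onz(s,uv,z):
    c,d=ray(s,uv);return c+d*(z-c[2])/d[2]
def depth(s,uv):
    c,d=ray(s,uv);return c+d*float(s["z_map"][int(round(uv[1])),int(round(uv[0]))])
def tri(s1,u1,s2,u2):
    c,d=ray(s1,u1);e,f=ray(s2,u2)
    t=np.linalg.lstsq(np.c_[d,-f],e-c,rcond=None)[0];a=c+d*t[0];b=e+f*t[1];return (a+b)/2,np.linalg.norm(a-b)
def blobs(img,lo,hi,box,amin=8):
    x0,y0,x1,y1=box;h=cv2.cvtColor(img,cv2.COLOR_BGR2HSV);m=cv2.inRange(h,lo,hi);k=np.zeros_like(m);k[y0:y1,x0:x1]=m[y0:y1,x0:x1]
    n,l,st,c=cv2.connectedComponentsWithStats(k);return [(st[i,4],c[i],l==i) for i in range(1,n) if st[i,4]>=amin]
E
python3 - <<'E'
from h import *
np.set_printoptions(precision=1,suppress=True)
T=load("top0");S=load("scene0")
P=np.array([onz(T,u,180) for u in [(204.5,190.25),(133.75,249.75),(100,207.5),(170.5,148.75)]]);print("posts",P.tolist()); 
sc=[(50+x/4,185+y/4) for x,y in [(561,113),(306,411),(77,320),(356,46)]]
for a,b in zip([(204.5,190.25),(133.75,249.75),(100,207.5),(170.5,148.75)],sc): print(tri(T,a,S,b))
m=P.mean(0); fx=(P[2]+P[3]-P[0]-P[1])/2; print("len",np.linalg.norm(fx),np.linalg.norm(P[0]-P[1])); th=np.degrees(np.arctan2(fx[1],fx[0]));fx/=np.linalg.norm(fx);print("stand yaw",th,"axis",m-12.5*fx)
for n,s,bx in(("T",T,(170,220,215,250)),("S",S,(170,280,215,310))):
    for a,c,_ in blobs(s["img"],(0,120,100),(8,255,255),bx): print(n,"mark",a,c,onz(s,c,2))
for n,s,bx in(("T",T,(190,195,215,225)),("S",S,(180,240,215,270))):
    for a,c,_ in blobs(s["img"],(130,80,60),(160,255,255),bx): print(n,"cap",a,c,onz(s,c,80))
for n,s,bx in(("T",T,(130,185,180,215)),("S",S,(115,215,155,250))):
    for a,c,_ in blobs(s["img"],(0,0,0),(180,255,60),bx): print(n,"knob",a,c,onz(s,c,211))
for n,s,bx in(("T",T,(340,190,390,240)),("S",S,(370,180,425,250))):
    for a,c,mk in blobs(s["img"],(0,120,100),(8,255,255),bx):
        r=cv2.minAreaRect(np.argwhere(mk)[:,::-1].astype(np.float32));print(n,"bar",a,c,onz(s,c,15),depth(s,c));b=cv2.boxPoints(r);print(np.array([onz(s,q,15) for q in b]))
h=cv2.cvtColor(T["img"],cv2.COLOR_BGR2HSV)
# timer, marker
print("timer",onz(T,(385,255),20),"marker",onz(T,(310,181),10))
# paper heights near rest
for u in [(375,190),(385,190),(380,180),(370,185),(390,175),(375,200),(360,215)]: print(u,depth(T,u))
E
```

```text
posts [[522.205436586573, 257.417435492037, 179.99999999999977], [350.4285312694102, 471.17765566110285, 180.0], [479.36496438438957, 576.1349629968629, 180.0], [651.6745841328051, 359.9708826553317, 180.0]]
(array([521.5, 256.5, 182.9]), np.float64(0.9811113847728955))
(array([350.4, 470.9, 181.4]), np.float64(0.28737439400292303))
(array([478.8, 574.5, 181.6]), np.float64(1.9409534073014858))
(array([651.2, 359.3, 181.3]), np.float64(0.7886357573283077))
len 165.70618376332914 274.2275276610082
stand yaw 38.765957027828584 axis [491.2 408.3 180. ]
T mark 26 [191.5 237.5] [393.6 330.    2. ]
S mark 74 [186.7 298.2] [397.9 330.3   2. ]
T cap 48 [204.  210.9] [471.7 275.4  80. ]
S cap 56 [194.5 254.3] [469.1 273.9  80. ]
S knob 376 [135.4 232.4] [485.2 408.8 211. ]
T bar 67 [361.7 220.1] [ 435.1 -229.6   15. ] [ 435.1 -229.5   15.6]
[[ 451.7 -200.9   15. ]
 [ 460.3 -208.    15. ]
 [ 419.8 -257.3   15. ]
 [ 411.3 -250.2   15. ]]
S bar 60 [394.8 204.3] [ 442. -411.   15.] [ 440.1 -408.9   17.3]
[[ 461.5 -383.2   15. ]
 [ 472.7 -395.2   15. ]
 [ 423.6 -436.4   15. ]
 [ 412.9 -424.2   15. ]]
timer [ 319.2 -300.2   20. ] marker [569.4 -65.   10. ]
(375, 190) [ 532.4 -276.7   21. ]
(385, 190) [ 528.3 -305.2   43.8]
(380, 180) [ 560.6 -289.5   49. ]
(370, 185) [ 551.1 -262.9    9.8]
(390, 175) [ 577.9 -325.    39.4]
(375, 200) [ 501.4 -278.1    4.8]
(360, 215) [ 452.8 -225.9    6.9]
```

```bash
cat >> h.py <<'E'
from scipy.spatial.transform import Rotation as Ro
def rot(rpy): return Ro.from_euler("xyz",rpy,degrees=True)
def plan(p,R,wps,step=58,ang=9.5):
    rows=[]
    for q,rpy in wps:
        q=np.array(q,float);Q=rot(rpy);w=(R.inv()*Q).as_rotvec()
        n=int(max(1,np.ceil(np.linalg.norm(q-p)/step),np.ceil(np.degrees(np.linalg.norm(w))/ang)))
        for i in range(n):
            rows.append(np.r_[R.inv().apply((q-p)/n),w/n]);R=R*Ro.from_rotvec(w/n)
        p=q
    for i in range(0,len(rows),5): print([[*np.round(x[:3],1).tolist(),*np.round(x[3:],3).tolist()] for x in rows[i:i+5]])
def go(wps,**k):
    from bench import r
    s=r.sense();print(s["time"],np.round(s["tool_pos"],1),np.round(s["tcp_rot"],1));plan(s["tool_pos"],rot(s["tcp_rot"]),wps,**k)
E
python3 - <<'E'
from h import *
np.set_printoptions(precision=1,suppress=True)
T=load("top0");S=load("scene0")
print("knob",onz(T,(151.9,200.75),222), onz(T,(139.25,199.5),222),onz(T,(164.5,201.75),222))
# knob from depth map
for n,s,(x0,y0,x1,y1) in(("T",T,(130,185,180,215)),("S",S,(110,210,160,250))):
    pts=np.array([depth(s,(u,v)) for v in range(y0,y1) for u in range(x0,x1)]);k=pts[(pts[:,2]>214)&(pts[:,2]<235)];print(n,len(k),k.mean(0) if len(k) else 0)
    if len(k): print(cv2.minAreaRect(k[:,:2].astype(np.float32)))
# rest: plate/saddles/paper from depth in rest frame
c=np.array([435.6,-229.1]);a=np.radians(-39.4);ex=np.array([np.cos(a),np.sin(a)]);ey=np.array([-ex[1],ex[0]]);mid=c+58*ex;print("mid",mid)
L=[]
for v in range(165,235):
    for u in range(345,405):
        q=depth(T,(u,v));d=q[:2]-mid;L.append((d@ex,d@ey,q[2]))
L=np.array(L)
for x in range(-70,111,10):
    print(x,[ (lambda m:int(L[m,2].max()) if m.any() else -9)((abs(L[:,0]-x)<5)&(abs(L[:,1]-y)<5)) for y in range(-50,51,10)])
go([((480,-250,340),(180,0,35)),((590,60,340),(180,0,60)),((491,408,290),(180,0,81.5))])
E
```

```text
knob [489.6 405.  222. ] [494.3 442.6 222. ] [485.6 367.8 222. ]
T 136 [490.5 408.9 222.5]
((491.21624755859375, 409.34185791015625), (70.35151672363281, 16.854347229003906), 82.54058837890625)
S 184 [488.9 408.1 220.5]
((491.139404296875, 407.4979248046875), (68.88969421386719, 20.857858657836914), 82.6856689453125)
mid [ 480.4 -265.9]
-70 [7, 7, 9, 4, 2, 6, 6, 2, 0, 1, 5]
-60 [5, 12, 16, 19, 15, 21, 20, 18, 20, 18, 3]
-50 [5, 8, 15, 17, 14, 15, 18, 15, 20, 12, 0]
-40 [5, 7, 11, 10, 10, 12, 14, 36, 12, 13, 4]
-30 [4, 4, 13, 46, 47, 36, 42, 51, 17, 4, 4]
-20 [3, 1, 8, 50, 42, 14, 10, 9, 9, 5, 2]
-10 [2, 4, 10, 14, 12, 18, 10, 12, 9, 8, 3]
0 [3, 4, 16, 10, 8, 15, 12, 14, 11, 4, 5]
10 [7, 0, 13, 13, 12, 9, 9, 12, 16, 0, 4]
20 [0, 0, 11, 44, 38, 38, 30, 41, 13, 6, 4]
30 [11, 1, 11, 48, 43, 40, 39, 49, 8, 3, 6]
40 [3, 2, 15, 46, 12, 12, 33, 32, 23, 1, 5]
50 [2, 5, 14, 9, 35, 40, 40, 36, 35, 36, 18]
60 [0, 7, 12, 25, 38, 44, 45, 46, 40, 38, 27]
70 [5, 0, 1, 36, 35, 45, 44, 48, 50, 41, 29]
80 [0, 3, 25, 32, 34, 41, 43, 41, 52, 46, 38]
90 [3, 28, 34, 31, 36, 38, 44, 51, 50, 50, 38]
100 [3, 
[... 284 characters left out ...]
, -0.0, -0.0, -0.037], [50.6, -19.3, -13.7, -0.0, -0.0, -0.037]]
[[51.3, -17.5, -13.7, -0.0, -0.0, -0.037], [51.9, -15.6, -13.7, -0.0, -0.0, -0.037], [52.4, -13.7, -13.7, -0.0, -0.0, -0.037], [44.7, -31.8, -0.0, -0.0, 0.0, -0.073], [46.8, -28.5, -0.0, -0.0, 0.0, -0.073]]
[[48.8, -25.0, -0.0, -0.0, 0.0, -0.073], [50.5, -21.4, -0.0, -0.0, 0.0, -0.073], [51.9, -17.7, -0.0, -0.0, 0.0, -0.073], [53.0, -13.8, -0.0, -0.0, 0.0, -0.073], [36.0, -37.1, 7.1, 0.0, 0.0, -0.054]]
[[37.9, -35.1, 7.1, 0.0, 0.0, -0.054], [39.7, -33.0, 7.1, 0.0, 0.0, -0.054], [41.5, -30.9, 7.1, 0.0, 0.0, -0.054], [43.1, -28.6, 7.1, 0.0, 0.0, -0.054], [44.5, -26.3, 7.1, 0.0, 0.0, -0.054]]
[[45.9, -23.8, 7.1, 0.0, 0.0, -0.054]]
```

>>> send_rows([
  [47,-26,-14,0,0,-0.037],
  [48,-25,-14,0,0,-0.037],
  [49,-23,-14,0,0,-0.037],
  [50,-21,-14,0,0,-0.037],
  [51,-19,-14,0,0,-0.037],
])

```text
time: 0.72
tool_pos: [371.4, -369.1, 301.4]
tcp_rot: [-180.0, 0.0, 28.9]
ft_force: [0.3, -0.1, -0.5]
finger_gap: 85.7
grip_force: 0.0
```

>>> send_rows([
  [51,-17,-14,0,0,-0.037],
  [52,-16,-14,0,0,-0.037],
  [52,-14,-14,0,0,-0.037],
  [45,-32,0,0,0,-0.073],
  [47,-28,0,0,0,-0.073],
])

```text
time: 1.35
tool_pos: [516.9, -145.4, 342.9]
tcp_rot: [-180.0, 0.0, 43.7]
ft_force: [1.2, -0.6, -0.0]
finger_gap: 85.2
grip_force: 0.0
```

>>> send_rows([
  [49,-25,0,0,0,-0.073],
  [50,-21,0,0,0,-0.073],
  [52,-18,0,0,0,-0.073],
  [53,-14,0,0,0,-0.073],
  [36,-37,7,0,0,-0.054],
])

```text
time: 1.98
tool_pos: [575.1, 111.1, 335.2]
tcp_rot: [-180.0, 0.0, 63.5]
ft_force: [0.2, 0.2, -0.8]
finger_gap: 85.0
grip_force: 0.0
```

>>> send_rows([
  [38,-35,7,0,0,-0.054],
  [40,-33,7,0,0,-0.054],
  [41,-31,7,0,0,-0.054],
  [43,-29,7,0,0,-0.054],
  [44,-26,7,0,0,-0.054],
])

```text
time: 2.6
tool_pos: [501.1, 358.2, 300.5]
tcp_rot: [-180.0, 0.0, 78.9]
ft_force: [0.7, 0.6, 0.2]
finger_gap: 85.4
grip_force: 0.0
```

Run:
```python
from h import *
go([((491,408.5,260),(180,0,82.2)),((491,408.5,201),(180,0,82.2))],step=30)
```

```text
2.6 [501.1 358.2 300.5] [-180.     0.    78.9]
[[15.8, -6.5, 13.5, -0.0, 0.0, -0.019], [15.9, -6.2, 13.5, -0.0, 0.0, -0.019], [16.0, -5.9, 13.5, -0.0, 0.0, -0.019], [0.0, -0.0, 29.5, 0.0, 0.0, -0.0], [0.0, -0.0, 29.5, 0.0, 0.0, -0.0]]
```

>>> send_rows([
  [16,-6.5,13.5,0,0,-0.019],
  [16,-6,13.5,0,0,-0.019],
  [16,-6,13.5,0,0,-0.019],
  [0,0,10,0,0,0],
  [0,0,0,0,0,0],
], grip=0.2)

```text
time: 3.22
tool_pos: [492.1, 406.2, 249.3]
tcp_rot: [-179.9, 0.1, 82.0]
ft_force: [0.3, 0.2, 0.0]
finger_gap: 34.5
grip_force: 0.0
```

Run:
```python
from h import *
go([((491,408.5,201),(180,0,82.3))],step=15)
```

```text
3.225 [492.1 406.2 249.3] [-1.799e+02  1.000e-01  8.200e+01]
[[0.6, -0.3, 12.1, -0.0, 0.0, -0.001], [0.6, -0.3, 12.1, -0.0, 0.0, -0.001], [0.5, -0.3, 12.1, -0.0, 0.0, -0.001], [0.5, -0.3, 12.1, -0.0, 0.0, -0.001]]
```

>>> send_rows([
  [0.6,-0.3,12,0,0,0],
  [0.6,-0.3,12,0,0,0],
  [0.5,-0.3,12,0,0,0],
  [0.5,-0.3,12,0,0,0],
  [0,0,0,0,0,0],
])

```text
time: 3.85
tool_pos: [490.5, 409.1, 200.9]
tcp_rot: [-179.9, 0.1, 82.1]
ft_force: [-0.8, -0.2, 0.2]
finger_gap: 33.8
grip_force: 0.0
```

>>> send_rows([
  [0,0,0,0,0,0],
  [0,0,0,0,0,0],
  [0,0,0,0,0,0],
  [0,0,0,0,0,0],
], grip=1, grip_force=30)

```text
time: 4.35
tool_pos: [494.1, 409.2, 203.2]
tcp_rot: [179.7, -0.1, 82.0]
ft_force: [13.7, 1.1, -7.7]
finger_gap: 15.4
grip_force: 34.2
```

>>> send_rows([
  [0,3,-2,0,0,0],
  [0,0,0,0,0,0],
  [0,0,0,0,0,0],
])

```text
time: 4.72
tool_pos: [494.2, 409.1, 203.1]
tcp_rot: [-180.0, 0.0, 82.1]
ft_force: [4.1, 3.2, -13.8]
finger_gap: 15.2
grip_force: 33.4
```

>>> send_rows([
  [0,0,3,0,0,0.07],
  [0,0,0,0,0,0.076],
  [0,0,0,0,0,0.076],
  [0,0,0,0,0,0.076],
  [0,0,0,0,0,0.076],
])

```text
time: 5.35
tool_pos: [494.8, 409.0, 203.1]
tcp_rot: [179.9, -0.0, 60.5]
ft_force: [0.7, -3.0, -0.1]
finger_gap: 14.9
grip_force: 35.4
```

>>> send_rows([
  [0,0,0,0,0,0.076],
  [0,0,0,0,0,0.076],
  [0,0,0,0,0,0.076],
  [0,0,0,0,0,0.076],
  [0,0,0,0,0,0.076],
])

```text
time: 5.98
tool_pos: [495.3, 408.6, 203.1]
tcp_rot: [179.9, -0.1, 38.7]
ft_force: [2.9, -4.3, -0.6]
finger_gap: 15.2
grip_force: 35.3
```

>>> send_rows([
  [0,0,0,0,0,0],
  [0,0,0,0,0,0],
])

```text
time: 6.22
tool_pos: [495.3, 408.6, 203.2]
tcp_rot: [179.9, -0.1, 38.9]
ft_force: [3.3, -4.4, 1.1]
finger_gap: 15.2
grip_force: 35.5
```

```bash
cat > look.py <<'E'
from h import *
from bench import r
import sys
tag=sys.argv[1]
np.set_printoptions(precision=1,suppress=True)
print(np.round(r.sense()["tcp_rot"],2))
for n,bx in(("top",(150,185,225,250)),("scene",(110,230,215,310))):
    s=r.snapshot(n);cv2.imwrite(f"pics/{n}{tag}.png",s["img"]);np.savez(f"{n}{tag}.npz",**{k:np.array(v) for k,v in s.items()})
    for a,c,_ in blobs(s["img"],(130,80,60),(160,255,255),bx):
        q=onz(s,c,78);d=q[:2]-[491.1,408.5];print(n,"cap",a,c,q,np.hypot(*d),np.degrees(np.arctan2(-d[1],-d[0])))
E
python3 look.py 1
```

```text
[179.9  -0.1  39. ]
top cap 26 [190.2 237. ] [390.5 320.3  78. ] 133.7989669362187 41.24611203060427
scene cap 96 [187.4 283.1] [384.6 324.7  78. ] 135.49361318335625 38.20948156800308
```

>>> send_rows([
  [0,0,0,0,0,0],
  [0,0,0,0,0,0],
  [0,0,0,0,0,0],
  [0,0,-15,0,0,0],
  [0,0,-40,0,0,0],
], grip=-0.2)

```text
time: 6.95
tool_pos: [493.1, 408.5, 255.5]
tcp_rot: [-180.0, 0.3, 38.9]
ft_force: [0.8, 1.1, 0.4]
finger_gap: 51.3
grip_force: 0.0
```

>>> send_rows([
  [-30,0,-50,0,0,0],
  [-50,0,-20,0,0.1,0],
  [-50,0,0,0,0.18,0],
  [-50,0,0,0,0.18,0],
  [0,0,0,0,0,0],
])

```text
time: 7.58
tool_pos: [382.1, 318.9, 321.6]
tcp_rot: [-179.9, -18.3, 38.9]
ft_force: [0.4, -0.9, 0.2]
finger_gap: 51.5
grip_force: 0.0
```

```bash
python3 look.py 2
python3 - <<'E'
from h import *
t=load("top2")["img"];s=load("scene2")["img"]
o=np.zeros((450,800,3),np.uint8);o[:,:400]=cv2.resize(t[140:252,110:210],(400,450));o[:,400:]=cv2.resize(s[200:312,100:200],(400,450))
cv2.imwrite("pics/c3.png",o)
E
```

```text
[-179.9  -18.3   38.9]
top cap 8 [191.5 235.5] [395.2 316.1  78. ] 133.14850114513044 43.953296330441646
scene cap 99 [187.5 283. ] [384.9 324.3  78. ] 135.54800320638324 38.39426670503653
```

View pics/c3.png

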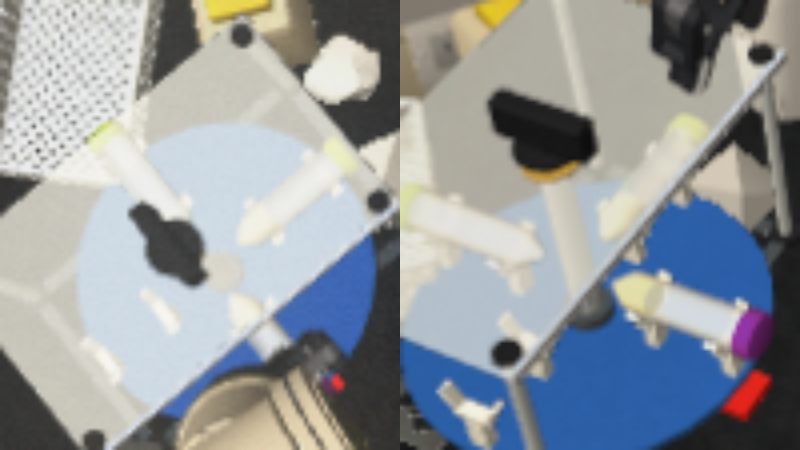

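The carousel has turned: the purple tube now faces the red mark, and both lime tubes are still in their pockets. Next I'll move to the leaning pre-grasp.

Run:
```python
from h import *
T=load("top2");pts=np.array([depth(T,(u,v)) for v in range(185,218) for u in range(130,180)]);k=pts[(pts[:,2]>214)&(pts[:,2]<235)];print(cv2.minAreaRect(k[:,:2].astype(np.float32)))
R=rot((180,-40,38.9));z=R.apply([0,0,1]);g=np.array([427.3,354.6,77]);print(z)
go([(g-120*z,(180,-40,38.9))],step=40)
```

```text
((490.61297607421875, 407.94830322265625), (71.94740295410156, 16.59142303466797), 40.11411666870117)
[ 0.50024505  0.40364687 -0.76604444]
7.675 [385.7 321.2 324.2] [-179.9  -18.4   38.9]
[[-17.9, 0.1, 35.0, -0.0, 0.094, -0.0], [-21.1, 0.1, 33.1, -0.0, 0.094, -0.0], [-24.1, 0.1, 31.0, -0.0, 0.094, -0.0], [-26.9, 0.1, 28.6, -0.0, 0.094, -0.0]]
```

>>> send_rows([
  [-18,0,35,0,0.094,0],
  [-21,0,33,0,0.094,0],
  [-24,0,31,0,0.094,0],
  [-27,0,28.5,0,0.094,0],
  [0,0,0,0,0,0],
])

```text
time: 8.3
tool_pos: [381.0, 318.3, 185.6]
tcp_rot: [-179.9, -38.5, 38.8]
ft_force: [-0.2, 0.2, 1.5]
finger_gap: 51.1
grip_force: 0.0
```

```bash
python3 look.py 3
python3 - <<'E'
from h import *
R=rot((180,-40,38.9));z=R.apply([0,0,1]);g=np.array([427.3,354.6,77])
go([(g-60*z,(180,-40,38.9)),(g+16*z,(180,-40,38.9))],step=20)
t=load("top3")["img"];s=load("scene3")["img"]
o=np.zeros((450,800,3),np.uint8);o[:,:400]=cv2.resize(t[140:252,110:210],(400,450));o[:,400:]=cv2.resize(s[200:312,100:200],(400,450))
cv2.imwrite("pics/c4.png",o)
E
```

```text
[-179.9  -38.5   38.9]
top cap 42 [187.8 239. ] [384.7 328.1  78. ] 133.41608924506986 37.07444697797679
scene cap 95 [187.4 282.9] [385.4 324.5  78. ] 135.0335512641482 38.48806450406694
8.4 [380.3 317.9 184.7] [-179.9  -38.3   38.8]
[[-5.4, 0.3, 15.4, -0.0, 0.007, -0.0], [-5.5, 0.3, 15.3, -0.0, 0.007, -0.0], [-5.7, 0.3, 15.3, -0.0, 0.007, -0.0], [-5.8, 0.2, 15.3, -0.0, 0.007, -0.0], [-0.0, 0.0, 19.0, 0.0, 0.0, 0.0]]
[[-0.0, 0.0, 19.0, 0.0, 0.0, 0.0], [-0.0, 0.0, 19.0, 0.0, 0.0, 0.0], [-0.0, 0.0, 19.0, 0.0, 0.0, 0.0]]
```

View pics/c4.png

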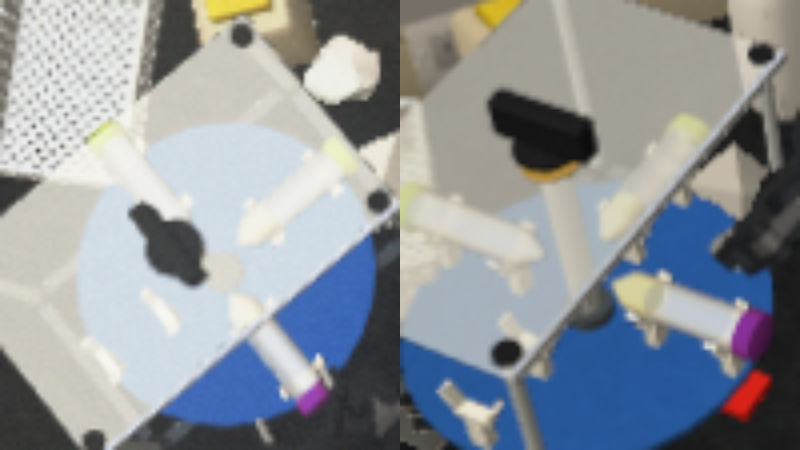

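The purple cap is at scene (187,283) and top (188,238), clear of the fingers, which are at scene (181,262). I'll cross-check the fingertip projection and the cap's triangulated position.

Run:
```python
from h import *
np.set_printoptions(precision=1,suppress=True)
T=load("top3");S=load("scene3")
p,e=tri(T,(187.8,239.),S,(187.4,282.9));print("cap",p,e)
T0=load("top0");S0=load("scene0");print("cap0",tri(T0,(204,210.9),S0,(194.5,254.3)))
def pr(s,q):
    V=np.array(s["view"]);K=np.array([[s["fx"],0,s["cx"]],[0,s["fy"],s["cy"]],[0,0,1]],float)
    return cv2.projectPoints(np.array([q],float),cv2.Rodrigues(V[:3,:3])[0],V[:3,3],K,np.array(s["D"],float))[0].ravel()
for q in [(381,318,185),(427.3,354.6,77),(388.4,323.1,77)]: print(q,pr(T,q),pr(S,q))
# tube body centre line in the scene: saturation/brightness, depth of body pts
import itertools
u=lambda x,y:(100+(x-400)/4,200+y/450*112)
for x,y in [(640,292),(660,297),(680,305),(700,310),(715,317)]: print(u(x,y),depth(S,u(x,y)))
for x,y in [(262,335),(275,350),(285,363),(298,380)]: print(depth(T,(110+x/4,140+y/450*112)))
```

```text
cap [383.7 326.2  80.9] 2.6941275142559205
cap0 (array([471.4, 274.4,  78.3]), np.float64(2.5016237173197866))
(381, 318, 185) [184.3 238.2] [185.9 255.3]
(427.3, 354.6, 77) [179.4 225.7] [171.  275.9]
(388.4, 323.1, 77) [189.4 237.7] [187.5 282.1]
(160.0, 272.67555555555555) [446.6 377.6  82. ]
(165.0, 273.92) [433.4 367.8  85.7]
(170.0, 275.9111111111111) [424.  357.8  82.3]
(175.0, 277.15555555555557) [408.3 348.7  89.3]
(178.75, 278.8977777777778) [400.6 341.5  86.8]
[433.5 363.6  93.1]
[422.2 355.1  84.9]
[411.2 345.7  92. ]
[398.1 336.5  87.2]
```

>>> send_rows([
  [-5.5,-0.5,15,0,0.008,0],
  [-5.5,-0.5,15,0,0.007,0],
  [-5.7,-0.5,15,0,0.007,0],
  [-5.8,0,15,0,0.007,0],
  [0,0,0,0,0,0],
])

```text
time: 9.02
tool_pos: [402.0, 338.4, 125.4]
tcp_rot: [-179.8, -39.1, 38.8]
ft_force: [-0.6, 0.3, -0.2]
finger_gap: 51.1
grip_force: 0.0
```

Run:
```python
from h import *
R=rot((180,-40,38.9));z=R.apply([0,0,1]);g=np.array([426,356.1,77])
go([(g+16*z,(180,-40,38.9))],step=20)
```

```text
9.025 [402.  338.4 125.4] [-179.8  -39.1   38.8]
[[-1.8, 0.4, 18.1, -0.001, 0.004, -0.0], [-1.9, 0.4, 18.1, -0.001, 0.004, -0.0], [-2.0, 0.3, 18.1, -0.001, 0.004, -0.0], [-2.0, 0.3, 18.1, -0.001, 0.004, -0.0]]
```

>>> send_rows([
  [-1.8,0.4,18,0,0.004,0],
  [-1.9,0.4,18,0,0.004,0],
  [-2,0.3,18,0,0.004,0],
  [0,0,0,0,0,0],
])

```text
time: 9.52
tool_pos: [426.4, 356.7, 81.1]
tcp_rot: [-179.8, -39.9, 38.8]
ft_force: [-0.3, -0.4, -1.2]
finger_gap: 51.2
grip_force: 0.0
```

Run:
```python
from h import *
from bench import r
R=rot((180,-40,38.9));z=R.apply([0,0,1]);g=np.array([426,356.1,77])
go([(g+16*z,(180,-40,38.9))],step=20);print(r.sense()["ft_force"])
```

```text
9.525 [426.4 356.7  81.1] [-179.8  -39.9   38.8]
[[-3.1, 0.2, 18.7, -0.002, 0.001, -0.001]]
[-0.32600799 -0.40416403 -1.23065848]
```

>>> send_rows([
  [-2,0,9,0,0,0],
  [-1,0,9,0,0,0],
  [0,0,0,0,0,0],
])

```text
time: 9.9
tool_pos: [434.2, 362.8, 67.0]
tcp_rot: [-179.9, -40.1, 38.8]
ft_force: [0.6, -0.3, -1.1]
finger_gap: 51.2
grip_force: 0.0
```

>>> send_rows([
  [0,0,0,0,0,0],
  [0,0,0,0,0,0],
  [0,0,0,0,0,0],
], grip=1, grip_force=30)

```text
time: 10.28
tool_pos: [434.6, 362.9, 67.4]
tcp_rot: [-179.9, -40.2, 38.8]
ft_force: [-2.8, -1.8, 5.8]
finger_gap: 27.0
grip_force: 30.6
```

>>> send_rows([
  [0,0,0,0,0,0],
  [0,0,0,0,0,0],
  [0,0,4,0,0,0],
  [0,0,0,0,0,0],
], grip=0)

```text
time: 10.78
tool_pos: [435.9, 364.1, 62.6]
tcp_rot: [-179.9, -40.1, 38.8]
ft_force: [0.5, -0.5, 0.2]
finger_gap: 43.2
grip_force: 0.0
```

>>> send_rows([
  [0,0,0,0,0,0],
  [0,0,0,0,0,0],
  [0,0,0,0,0,0],
], grip=1, grip_force=30)

```text
time: 11.15
tool_pos: [436.0, 364.2, 63.1]
tcp_rot: [-179.9, -40.1, 38.8]
ft_force: [-0.6, 0.1, -0.9]
finger_gap: 27.0
grip_force: 29.4
```

>>> send_rows([
  [0,0,-4,0,0,0],
  [0,0,-10,0,0,0],
  [0,0,-15,0,0,0],
  [0,0,-20,0,0,0],
  [0,0,-20,0,0,0],
])

```text
time: 11.78
tool_pos: [407.1, 340.9, 119.4]
tcp_rot: [-179.9, -39.8, 38.9]
ft_force: [-0.3, -0.1, -0.5]
finger_gap: 26.7
grip_force: 29.6
```

>>> send_rows([
  [0,0,-20,0,0,0],
  [0,0,-20,0,0,0],
  [0,0,-25,0,0,0],
  [0,0,-25,0,0,0],
  [0,0,-15,0,0,0],
])

```text
time: 12.4
tool_pos: [380.0, 320.5, 185.3]
tcp_rot: [-180.0, -38.8, 38.8]
ft_force: [0.9, -0.4, 0.7]
finger_gap: 26.7
grip_force: 29.6
```

>>> send_rows([
  [0,0,0,0,0,0],
])

```text
time: 12.52
tool_pos: [380.0, 320.6, 185.0]
tcp_rot: [-180.0, -38.9, 38.9]
ft_force: [-0.4, -0.2, 0.2]
finger_gap: 26.3
grip_force: 29.6
```

```bash
python3 look.py 4
python3 - <<'E'
from h import *
t=load("top4")["img"];s=load("scene4")["img"]
o=np.zeros((450,800,3),np.uint8);o[:,:400]=cv2.resize(t[155:267,115:215],(400,450));o[:,400:]=cv2.resize(s[200:312,120:220],(400,450))
cv2.imwrite("pics/c5.png",o)
E
```

```text
[-180.   -38.9   38.9]
scene cap 117 [206.8 260. ] [436.4 250.9  78. ] 166.78558524248632 70.84555779695158
```

View pics/c5.png

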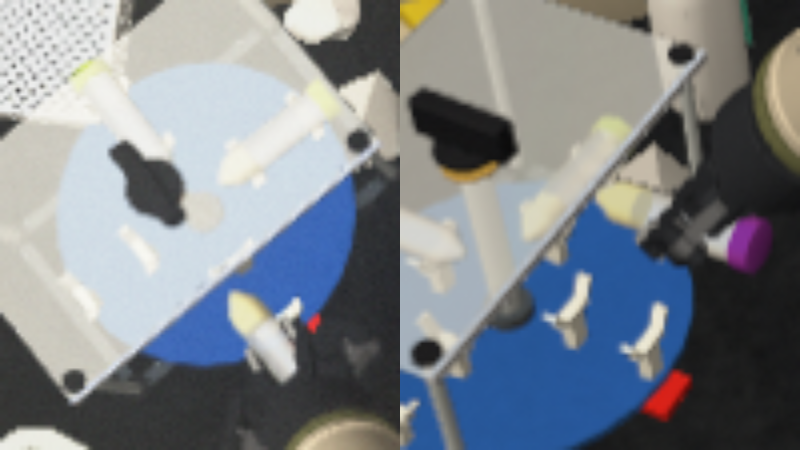

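Tube is held, its tip clear of the cover edge and above it (scene tip at ~(175,248), cap (207,260)), and the pocket is empty. Next: carry it over to the rest.

Run:
```python
from h import *
from bench import r
print(np.round(r.sense()["joint_pos"],1))
go([((375,308,300),(180,-40,35)),((520,20,310),(180,-40,0)),((490,-272,200),(180,-40,-39.4))],step=48,ang=7)
```

```text
[ 30.2 -51.1 143.1   7.1  49.7  78.7]
12.625 [380.  320.6 185. ] [-180.   -38.8   38.8]
[[21.0, 2.2, -32.3, -0.014, 0.007, 0.017], [21.2, 2.3, -32.2, -0.014, 0.007, 0.017], [21.5, 2.4, -32.0, -0.014, 0.007, 0.017], [-4.2, 45.6, -5.4, -0.056, -0.0, 0.067], [-1.1, 46.0, -2.8, -0.056, -0.0, 0.067]]
[[2.0, 46.0, -0.2, -0.056, -0.0, 0.067], [5.0, 45.7, 2.4, -0.056, -0.0, 0.067], [8.1, 45.1, 4.9, -0.056, -0.0, 0.067], [11.1, 44.1, 7.4, -0.056, -0.0, 0.067], [14.0, 42.8, 9.9, -0.056, -0.0, 0.067]]
[[-13.4, 41.7, 9.3, -0.063, -0.0, 0.075], [-10.2, 41.9, 11.9, -0.063, -0.0, 0.075], [-7.1, 41.7, 14.6, -0.063, -0.0, 0.075], [-4.0, 41.2, 17.2, -0.063, -0.0, 0.075], [-0.9, 40.2, 19.8, -0.063, -0.0, 0.075]]
[[2.1, 38.8, 22.3, -0.063, -0.0, 0.075], [4.9, 37.1, 24.7, -0.063, -0.0, 0.075]]
```

Run:
```python
from h import *
T=load("top0")
P=np.array([depth(T,(u,v)) for v in range(130,285,2) for u in range(190,400,2) if T["z_map"][v,u]>0])
for y in range(250,-351,-50):print(y,[int(P[m,2].max()) if (m:=(abs(P[:,1]-y)<25)&(abs(P[:,0]-x)<25)).any() else -9 for x in range(350,701,50)])
go([((412,281,187),(180,-39,38)),((475,220,215),(180,-40,25)),((550,60,270),(180,-40,5)),((555,-130,260),(180,-40,-20)),((490,-272,170),(180,-40,-39.4))],step=45,ang=7)
```

```text
250 [9, 6, 95, 188, 184, 35, 155, 139]
200 [7, 7, 7, 8, 47, 236, 240, 231]
150 [10, 5, 8, 69, 71, 70, 126, 106]
100 [6, 51, 45, 62, 64, 72, 79, 93]
50 [48, 49, 62, 46, 55, 83, 85, 102]
0 [57, 64, 56, 59, 54, 78, 81, 122]
-50 [58, 57, 57, 57, 39, 81, 85, 82]
-100 [74, 77, 51, 6, 18, 7, 8, 82]
-150 [68, 76, 8, 4, 4, 9, 8, 8]
-200 [9, 7, 20, 14, 50, 53, 7, 6]
-250 [14, 19, 51, 44, 54, 48, 53, 43]
-300 [25, 9, 13, 48, 50, 50, 53, 56]
-350 [19, 4, 6, 27, 41, 48, 53, 47]
12.625 [380.  320.6 185. ] [-180.   -38.8   38.8]
[[0.7, 25.5, -0.8, -0.005, 0.001, 0.006], [0.8, 25.5, -0.6, -0.005, 0.001, 0.006], [9.0, 29.0, -4.7, -0.048, 0.006, 0.058], [10.7, 28.6, -3.3, -0.048, 0.006, 0.058], [12.4, 28.0, -1.8, -0.048, 0.006, 0.058]]
[[7.1, 35.3, -8.4, -0.045, -0.0, 0.053], [9.0, 35.3, -6.8, -0.045, -0.0, 0.053], [10.9, 35.0, -5.2, -0.045, -0.0, 0.053], [12.8, 34.6, -3.7, -0.045, -0.0, 0.053], [14.6, 34.0, -2.1, -0.045, -0.0, 0.053]]
[[-3.1, 37.9, 0.0, -0.056, -0.0, 0.067], [-0.5, 38.0, 2.2, -0.056, -0.0, 0.067], [2.0, 37.8, 4.3, -0.056, -0.0, 0.067], [4.5, 37.2, 6.4, -0.056, -0.0, 0.067], [7.0, 36.4, 8.5, -0.056, -0.0, 0.067]]
[[-13.5, 31.1, 12.2, -0.044, -0.0, 0.052], [-11.9, 31.2, 13.5, -0.044, -0.0, 0.052], [-10.2, 31.2, 14.9, -0.044, -0.0, 0.052], [-8.6, 31.0, 16.3, -0.044, -0.0, 0.052], [-7.0, 30.7, 17.6, -0.044, -0.0, 0.052]]
```

>>> send_rows([
  [1,25,-1,0,0,0.006],
  [1,25,-1,-0.005,0,0.006],
  [6,29,-11,-0.048,0.006,0.058],
  [7.5,28.5,-10,-0.048,0.006,0.058],
  [9.5,28,-8.5,-0.048,0.006,0.058],
])

```text
time: 13.25
tool_pos: [460.9, 210.0, 224.9]
tcp_rot: [-179.8, -39.8, 24.9]
ft_force: [0.6, 1.1, -0.2]
finger_gap: 26.4
grip_force: 29.7
```

Run:
```python
from h import *
from bench import r
print(np.round(r.sense()["joint_pos"],1))
go([((540,60,270),(180,-40,5)),((555,-130,260),(180,-40,-20)),((490,-272,170),(180,-40,-39.4))],step=45,ang=7)
```

```text
[ 13.1 -50.9 139.2   9.7  53.   74.9]
13.25 [460.9 210.  224.9] [-179.8  -39.8   24.9]
[[8.8, 42.3, -7.5, -0.057, 0.001, 0.067], [11.7, 42.0, -5.1, -0.057, 0.001, 0.067], [14.4, 41.3, -2.7, -0.057, 0.001, 0.067], [17.2, 40.4, -0.3, -0.057, 0.001, 0.067], [-1.5, 38.1, 1.3, -0.056, 0.0, 0.067]]
[[1.0, 38.0, 3.5, -0.056, 0.0, 0.067], [3.5, 37.6, 5.6, -0.056, 0.0, 0.067], [6.0, 36.9, 7.7, -0.056, 0.0, 0.067], [8.5, 35.9, 9.7, -0.056, 0.0, 0.067], [-13.5, 31.1, 12.2, -0.044, -0.0, 0.052]]
[[-11.9, 31.2, 13.5, -0.044, -0.0, 0.052], [-10.2, 31.2, 14.9, -0.044, -0.0, 0.052], [-8.6, 31.0, 16.3, -0.044, -0.0, 0.052], [-7.0, 30.7, 17.6, -0.044, -0.0, 0.052]]
```

>>> send_rows([
  [9,42,-7,-0.057,0,0.067],
  [12,42,-5,-0.057,0,0.067],
  [14,41,-2,-0.057,0,0.067],
  [17,40,0,-0.057,0,0.067],
  [-1,38,1,-0.056,0,0.067],
])

```text
time: 13.88
tool_pos: [544.8, 23.2, 268.6]
tcp_rot: [179.9, -39.8, -0.0]
ft_force: [-0.4, -0.1, -0.8]
finger_gap: 27.0
grip_force: 29.6
```

>>> send_rows([
  [1,38,3,-0.056,0,0.067],
  [3,37.5,5,-0.056,0,0.067],
  [6,37,7,-0.056,0,0.067],
  [8,36,9,-0.056,0,0.067],
  [-13,31,12,-0.044,0,0.052],
])

```text
time: 14.5
tool_pos: [541.5, -157.1, 244.7]
tcp_rot: [179.8, -40.0, -23.9]
ft_force: [-0.0, -0.3, -0.6]
finger_gap: 26.8
grip_force: 29.6
```

>>> send_rows([
  [-12,31,13,-0.044,0,0.052],
  [-10,31,15,-0.044,0,0.052],
  [-8,31,16,-0.044,0,0.052],
  [-7,31,17,-0.044,0,0.052],
  [0,0,0,0,0,0],
])

```text
time: 15.12
tool_pos: [486.4, -269.4, 170.5]
tcp_rot: [179.6, -39.6, -39.3]
ft_force: [-0.4, 0.1, -0.3]
finger_gap: 27.0
grip_force: 29.7
```

Run:
```python
from h import *
from bench import r
print(np.round(r.sense()["joint_pos"],1))
go([((491.8,-274,95),(180,-40,-39.4))],step=25)
t=r.snapshot("top");s=r.snapshot("scene")
for n,x in(("top5",t),("scene5",s)): np.savez(n+".npz",**{k:np.array(v) for k,v in x.items()})
o=np.zeros((500,800,3),np.uint8);o[:,:400]=cv2.resize(t["img"][140:265,320:420],(400,500));o[:,400:]=cv2.resize(s["img"][130:255,330:430],(400,500))
cv2.imwrite("pics/c6.png",o)
for n,x in(("t",t),("s",s)):
    for a,c,_ in blobs(x["img"],(130,80,60),(160,255,255),(330,130,430,260)): print(n,a,c)
```

```text
[-30.2 -33.1 135.2  -9.9  39.1 104.8]
15.125 [ 486.4 -269.4  170.5] [179.6 -39.6 -39.3]
[[-10.7, -0.1, 15.7, 0.002, 0.002, 0.0], [-10.7, -0.0, 15.6, 0.002, 0.002, 0.0], [-10.7, -0.0, 15.6, 0.002, 0.002, 0.0], [-10.8, 0.0, 15.6, 0.002, 0.002, 0.0]]
```

View pics/c6.png

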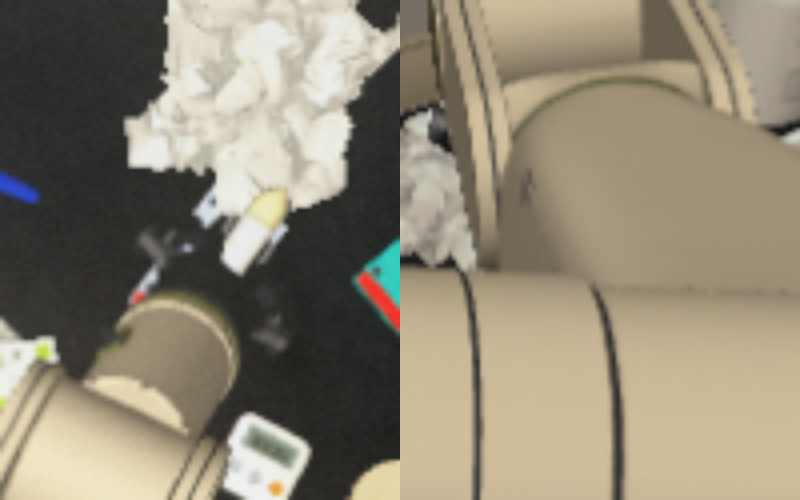

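The top crop shows the tube held over the rest, tip at about (390,188) and the visible body down to (379,206); the scene camera is blocked by the arm. I'll compare the tip with its expected place.

Run:
```python
from h import *
np.set_printoptions(precision=1,suppress=True)
T=load("top5")
z0=onz(T,(320+281/4,140+192/4),184);z1=onz(T,(320+239/4,140+262/4),184);d=z0-z1
print("tip",z0,"body",z1,"yaw",np.degrees(np.arctan2(d[1],d[0])))
m=cv2.inRange(T["img"],(0,0,0),(255,255,255))
for x,y in [(270,207),(258,225),(248,243),(240,257)]: print(depth(T,(320+x/4,140+y/4)))
```

```text
tip [ 513.7 -292.9  184. ] body [ 462.4 -259.1  184. ] yaw -33.416886122712214
[ 500.9 -281.5  196.6]
[ 487.6 -271.7  198. ]
[ 475.3 -264.8  192.3]
[ 293.6   23.2 1671.5]
```

Run:
```python
from h import *
np.set_printoptions(precision=1,suppress=True)
for n,bx,yaw,tcp in(("top4",(165,222,190,250),38.9,(380,320.6,185)),("top5",(365,183,396,212),-39.3,(486.4,-269.4,170.5))):
    T=load(n);a=np.radians(yaw);u=np.array([np.cos(a),np.sin(a)]);v=np.array([-u[1],u[0]]);c=np.array(tcp[:2])-18.1*.643*u
    for lo in(50,70,90):
        for A,_,m in blobs(T["img"],(15,lo,120),(38,255,255),bx,6):
            q=np.array([onz(T,p[::-1],tcp[2]+14)[:2]-c for p in np.argwhere(m)]);print(n,lo,A,"along",(q@u).min(),(q@u).max(),"lat",(q@v).mean())
```

```text
top4 50 33 along 24.046192161221033 50.98792649852831 lat -2.2081606876012443
top4 70 11 along 28.209884796403923 44.89460816440693 lat -5.048807982150354
top5 50 68 along 19.914046849459147 51.277679428937915 lat 0.36134492353052583
top5 70 25 along 22.309264919986504 49.43918426401443 lat -3.876497181391615
```

Run:
```python
from h import *
go([((493,-276,70),(180,-40,-39.4))],step=22)
```

```text
15.225 [ 488.2 -268.8  173.1] [179.6 -39.8 -39.2]
[[-11.9, 0.4, 16.9, 0.001, 0.001, 0.0], [-11.9, 0.4, 16.9, 0.001, 0.001, 0.0], [-12.0, 0.4, 16.9, 0.001, 0.001, 0.0], [-12.0, 0.5, 16.9, 0.001, 0.001, 0.0], [-12.0, 0.5, 16.9, 0.001, 0.001, 0.0]]
```

>>> send_rows([
  [-12,0.4,17,0.001,0.001,0],
  [-12,0.4,17,0.001,0.001,0],
  [-12,0.4,17,0.001,0.001,0],
  [-12,0.4,17,0.001,0.001,0],
  [-12,0.4,17,0.001,0.001,0],
])

```text
time: 15.85
tool_pos: [494.6, -275.9, 70.3]
tcp_rot: [179.9, -40.3, -39.1]
ft_force: [-0.8, -0.3, -0.2]
finger_gap: 26.8
grip_force: 29.7
```

>>> send_rows([
  [0,0,0,0,0,0],
  [0,0,0,0,0,0],
])

```text
time: 16.1
tool_pos: [494.2, -276.3, 70.8]
tcp_rot: [179.9, -40.2, -39.2]
ft_force: [0.8, 0.1, 0.9]
finger_gap: 26.8
grip_force: 29.7
```

Run:
```python
from h import *
go([((493,-276,38),(180,-40,-39.4))],step=8)
```

```text
16.1 [ 494.2 -276.3   70.8] [179.9 -40.2 -39.2]
[[-4.4, 0.1, 4.9, -0.0, -0.001, 0.001], [-4.4, 0.1, 4.9, -0.0, -0.001, 0.001], [-4.4, 0.1, 4.9, -0.0, -0.001, 0.001], [-4.4, 0.1, 4.9, -0.0, -0.001, 0.001], [-4.4, 0.1, 4.9, -0.0, -0.001, 0.001]]
```

>>> send_rows([
  [-4,0,5,0,0,0],
  [-4,0,5,0,0,0],
  [-4,0,5,0,0,0],
  [-4,0,5,0,0,0],
  [0,0,0,0,0,0],
])

```text
time: 16.73
tool_pos: [493.0, -276.4, 42.4]
tcp_rot: [179.9, -40.0, -39.2]
ft_force: [0.1, 0.0, -1.0]
finger_gap: 27.2
grip_force: 29.7
```

>>> send_rows([
  [-3,0,3.5,0,0,0],
  [0,0,0,0,0,0],
])

```text
time: 16.98
tool_pos: [493.4, -276.6, 38.7]
tcp_rot: [179.9, -40.1, -39.2]
ft_force: [-0.2, 0.7, -0.7]
finger_gap: 26.8
grip_force: 29.7
```

>>> send_rows([
  [-1,0,1.2,0,0,0],
  [0,0,0,0,0,0],
  [-1,0,1.2,0,0,0],
  [0,0,0,0,0,0],
])

```text
time: 17.48
tool_pos: [493.6, -276.6, 35.8]
tcp_rot: [179.9, -40.1, -39.2]
ft_force: [-0.4, 0.3, -0.1]
finger_gap: 26.9
grip_force: 29.7
```

>>> send_rows([
  [-0.7,0,0.8,0,0,0],
  [0,0,0,0,0,0],
])

```text
time: 17.73
tool_pos: [493.7, -276.7, 34.9]
tcp_rot: [179.9, -40.1, -39.2]
ft_force: [1.2, -0.2, 0.6]
finger_gap: 27.0
grip_force: 29.7
```

>>> send_rows([
  [-0.7,0,0.8,0,0,0],
  [0,0,0,0,0,0],
])

```text
time: 17.98
tool_pos: [494.5, -277.1, 35.0]
tcp_rot: [179.9, -40.2, -39.2]
ft_force: [-0.6, 1.4, 3.6]
finger_gap: 26.8
grip_force: 30.2
```

>>> send_rows([
  [-0.7,0,0.8,0,0,0],
  [0,0,0,0,0,0],
])

```text
time: 18.23
tool_pos: [495.2, -277.5, 34.9]
tcp_rot: [179.9, -40.4, -39.2]
ft_force: [-3.3, 2.5, 10.5]
finger_gap: 26.6
grip_force: 30.9
```

>>> send_rows([
  [0.7,0,-0.8,0,0,0],
  [0,0,0,0,0,0],
])

```text
time: 18.48
tool_pos: [494.4, -277.1, 34.9]
tcp_rot: [179.9, -40.2, -39.2]
ft_force: [-2.1, 1.3, 7.1]
finger_gap: 26.9
grip_force: 30.4
```

>>> send_rows([
  [0,0,0,0,0,0],
  [0,0,0,0,0,0],
  [0,0,0,0,0,0],
  [0,0,0,0,0,0],
], grip=-0.2)

```text
time: 18.98
tool_pos: [493.4, -276.6, 33.5]
tcp_rot: [179.9, -40.1, -39.2]
ft_force: [0.3, 0.5, 0.1]
finger_gap: 51.3
grip_force: 0.0
```

>>> send_rows([
  [0,0,-10,0,0,0],
  [0,0,-25,0,0,0],
  [0,0,-35,0,0,0],
  [0,0,-35,0,0,0],
  [0,0,-35,0,0,0],
])

```text
time: 19.6
tool_pos: [449.1, -227.3, 149.7]
tcp_rot: [179.4, -38.8, -39.3]
ft_force: [-0.1, -0.7, 1.0]
finger_gap: 51.2
grip_force: 0.0
```

Run:
```python
from h import *
from bench import r
print(np.round(r.sense()["joint_pos"],1))
s=r.sense();p=s["tool_pos"]
go([(p+[20,220,120],(180,-30,-20))],step=50)
```

```text
[-26.5 -43.6 143.1 -12.5  43.3 109.2]
19.6 [ 449.1 -227.3  149.7] [179.4 -38.8 -39.3]
[[-3.5, -30.2, -28.8, 0.033, -0.025, -0.046], [-2.8, -31.3, -27.7, 0.033, -0.025, -0.046], [-2.0, -32.3, -26.6, 0.033, -0.025, -0.046], [-1.2, -33.3, -25.5, 0.033, -0.025, -0.046], [-0.2, -34.1, -24.3, 0.033, -0.025, -0.046]]
[[0.8, -34.9, -23.2, 0.033, -0.025, -0.046]]
```

>>> send_rows([
  [10,-30,-29,0.033,-0.025,-0.046],
  [5,-31,-28,0.033,-0.025,-0.046],
  [0,-32,-27,0.033,-0.025,-0.046],
  [0,-33,-25,0.033,-0.025,-0.046],
  [0,-34,-24,0.033,-0.025,-0.046],
])

```text
time: 20.23
tool_pos: [481.0, -55.8, 264.4]
tcp_rot: [179.6, -31.5, -23.1]
ft_force: [0.6, 0.1, -0.9]
finger_gap: 51.4
grip_force: 0.0
```

>>> send_rows([
  [10,-50,0,0,0,0],
  [10,-50,0,0,0,0],
  [10,-50,0,0,0,0],
  [10,-50,0,0,0,0],
  [0,0,0,0,0,0],
])

```text
time: 20.85
tool_pos: [592.8, 116.0, 281.7]
tcp_rot: [179.5, -31.4, -23.0]
ft_force: [-0.3, -0.8, 0.1]
finger_gap: 51.2
grip_force: 0.0
```

Run:
```python
from h import *
from bench import r
np.set_printoptions(precision=1,suppress=True)
print(np.round(r.sense()["tool_pos"],1))
t=r.snapshot("top");s=r.snapshot("scene")
mid=np.array([480.7,-266.]);a=np.radians(-39.4);u=np.array([np.cos(a),np.sin(a)]);v=np.array([-u[1],u[0]])
for A,c,m in blobs(t["img"],(130,80,60),(160,255,255),(330,130,430,260)):
    q=onz(t,c,50)[:2]-mid;print("cap",A,c,q@u,q@v,depth(t,c))
o=np.zeros((500,800,3),np.uint8);o[:,:400]=cv2.resize(t["img"][165:240,335:395],(400,500));o[:,400:]=cv2.resize(t["img"][140:265,100:200],(400,500))
cv2.imwrite("pics/c7.png",o)
```

```text
[592.8 116.  281.7]
cap 43 [365.  216.3] -47.69412063141927 0.593095547050499 [ 442.8 -232.9   65.2]
```

View pics/c7.png

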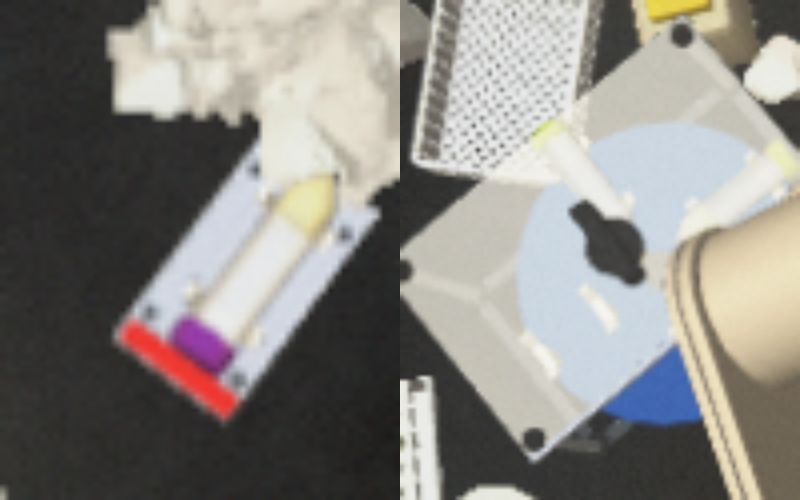

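The tube lies in both saddles of the grey rest, with its cap (365,216) next to the red bar, about 2 mm from nominal. The lime tubes are still in place, so I'm handing in.

```bash
python3 -c "
from bench import r
print(r.hand_in())"
```

```text
the job is handed in; nothing more can be done
None
```

The job is handed in at about 21 s: I turned the carousel until the purple-capped tube faced the red mark, then laid the tube in the grey rest with its cap at the red end, about 2 mm from nominal. I saw no sign of a knock or a drop, and both lime tubes are still in their pockets.

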